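Set up the banding wheel and its mirror

ROBOT

A 6-joint arm with a two-finger parallel gripper is mounted at the origin on a cart in front of the work surface, level with it; the furniture and walls round the work are solid. World frame = base frame: x ahead of the robot, y to its left, z up, the work surface at z = 0. Lengths are in m, angles in rad, forces in N, time in s.
With the tool pointing down it reaches from about 0.325 to 0.775 m from the base axis. Payload 5.5 kg.
Tool frame: the origin (TCP) lies at the very end of the fingers, on their centre line; the grasp point (between the pads) lies 19 mm behind it; z points along the fingers, y is the direction in which the jaws open and shut (so a half turn about z gives the same grasp; the last joint's range is limited). The gripper opens to 88 mm and grips with 3 to 60 N. Pads are 20 mm wide; open, the fingers measure 115 mm over their backs; the gripper's body (75 mm by 178 mm) begins 61 mm behind the grasp point.
Start: joints at [1.221, 0.091, 1.231, -0, 1.82, -0.057], TCP at [0.173, 0.574, 0.223] pointing down, gripper open.
Joint ranges: [-2.87, 2.87], [-0.86, 2.18], [0.17, 2.46], [-1.51, 4.65], [0.06, 2.69], [-2.65, 2.65]. Speed limits (rad/s): [2.57, 2.57, 3.01, 3.14, 3.14, 3.14].

INTERFACE

Orientations are given as a unit quaternion [x, y, z, w].
In Python, from plant import env, readout, vision, hand_in gives the robot as it stands. The module is installed in compiled form; this text tells all that it offers. Calls block until the motion is done:
- env.goto(position, orientation): joint-space move of the TCP to a pose.
- env.movel(position, attitude=None, v=0.15, max_force=None): straight line of the TCP; attitude=None keeps the orientation; v is the mean speed in m/s. With max_force (N) it stops when the force on the tool has changed by that much, and returns True; else False.
- env.movej(angles): joint-space move.
- env.let_go() and env.clamp(newtons=None): open the fingers fully, or close them until they stop; newtons is the grip in N (None keeps the last).
- env.dwell(seconds).
- env.ik(position, orientation): joint angles nearest the present ones, or None.
- readout.state(): the state.
- vision.capture(name): name is "side" or "top"; returns a dict with "pixels" (480x640x3 uint8, red, green, blue), "fx", "fy", "cx", "cy" (pixels), "origin" and "rotation" of the camera in the world. Camera axes: x right, y up, looking along -z (the intrinsics and any distortion apply to the point x, -y, -z); pixel columns grow to the right and rows downward; lengths in m; the calibration is good to about 2 mm. A picture is of the moment at which its call begins. There is no depth.
A pose or a line that the arm cannot do raises env.PlanningError and nothing moves.
- hand_in(): hands the job in, once; it reports no verdict.
Trained networks look in a picture, given as the dict that the camera call returned (one of the last four; its "shot" number tells which), for a name from the list of things; names that differ only in an ending like _2 or _b are one class to them, and where a whole thing is asked for, a point or a joint stands for the part that bears it (a point fixed in the world has none). Each returns a list of dicts, best first, with "p" (0 to 1); they miss things now and then, are a little off and sometimes report something else, mostly with a low value. They report only what shows in the picture. A call takes as long as a camera call. They do not tell look-alikes from the thing itself.
- vision.spot_in(picture, target): "rect" ([left, top, right, bottom] in pixels, round what is visible of it).
- vision.place_of(picture, target): "position" ([column, row] in pixels: a listed point, or the origin of a listed thing).
The state is a dict: "t": time; "joint_positions": joint angles; "joint_velocities": joint speeds; "joint_efforts": joint torques, N m; "tcp_pos": TCP position; "eef_rot": TCP orientation; "force": force on the tool from outside, world axes, zero at the start; "moment": the same for the moment, N m; "opening": finger opening in m.
Only numpy, scipy, OpenCV 4.12 (cv2) and the standard library are available. Lean on these libraries where they do the work, as an engineer would, in place of code of your own. Each camera call takes 0.05 s, during which the arm holds its last target. There are 200 camera calls.

TASK

Fold the wire stand on the back of the mirror fully out and stand the mirror up on the cork mat, leaning on its stand, lower edge along the white line and face toward the wheel. Then set every lidded jar upright in the middle of a dark circle of the banding wheel, one to a circle, and last turn the wheel (it has a T-handle) anticlockwise until the red dot clicks in at the orange pointer. Leave the cup and the spray bottle where they are.

Things in the scene. Friction and masses are not known exactly. Their poses are not given: they have to be found in the camera images.
- mirror: Potter's mirror, a grey panel 130 x 100 x 12 mm that lies on its face at the start. Origin: centre of the face side (on the worktop while it lies). Local x points to its top edge (the handle), y across its width, z out of its back (up while it lies). Weighs about 0.4 kg.
- mirror_handle (a point): Middle of the straight bar of the black loop handle that stands out beyond the mirror's top edge: round bar 12 mm thick, 70 mm long across the mirror, 40 mm beyond the top edge (34 mm clear gap), 170 mm above the lower edge along the panel. Axes as the mirror's. While the mirror lies the bar's centre is 16 mm above the worktop, with 10 mm free under it. Round, so it can turn between the fingers.
- mirror_lower_edge (a point): Middle of the mirror's lower back edge (mirror frame -65, 0, 12 mm), the edge it stands on when it leans on its stand. Axes as the mirror's.
- mirror_hinge (a point): Hinge of the wire stand on the mirror's back (mirror frame 35, 0, 28 mm); the hinge line runs along the mirror's y. Axes as the mirror's.
- stand_foot (a point): Middle of the crossbar of the steel wire stand: round bar 10 mm thick, 70 mm long along the mirror's y, 85 mm from the hinge. Folded, it lies over the mirror's back near the lower edge with 11 mm free under it, its centre 28 mm above the worktop; it swings up and away from the back. When the mirror stands it is the rear foot.
- stand (a joint): Angle of the wire stand in rad: 0 folded flat, 0.75 fully open against its stop. Stiff hinge (about 0.045 N m), stays where it is left. The mirror, leaning on the fully open stand, leans back 0.41 rad from upright, the crossbar about 83 mm behind the lower edge and the handle bar about 71 mm behind and 154 mm above it.
- mat_line (a point): Middle of the white line (120 x 6 mm) on the fixed cork mat (155 x 140 x 2 mm), on the mat's surface. The mirror's lower edge belongs along this line. Local y runs along the line; local x points away from the wheel, toward where the stand's foot belongs; so the mirror's face looks along -x. The mat reaches 27 mm before the line and 127 mm behind it.
- wheel (a joint): Angle of the wheel in rad, growing anticlockwise seen from above. It clicks softly into place at 0, 0.785, 1.571 and 2.356; at 1.571 the red dot on the rim stands at the orange pointer of the base. Starts at or near 0 or 0.785. Turns easily (under 0.15 N m); end stops at -0.05 and 2.45.
- t_handle (a point): Centre of the black bar of the T-handle over the wheel's axis: bar 50 x 14 x 26 mm (local x, y, z), its top 112 mm above the worktop; turns with the wheel, so local x lies along the bar. The wheel disc is 232 mm across, its top 42 mm above the worktop.
- circle0 (a point): Centre of one of four dark 64 mm circles painted on the wheel's top, 64 mm from its axis; flat, no recess. Turns with the wheel.
- circle1 (a point): Centre of one of four dark 64 mm circles painted on the wheel's top, 64 mm from its axis; flat, no recess. Turns with the wheel.
- circle2 (a point): Centre of one of four dark 64 mm circles painted on the wheel's top, 64 mm from its axis; flat, no recess. Turns with the wheel.
- circle3 (a point): Centre of one of four dark 64 mm circles painted on the wheel's top, 64 mm from its axis; flat, no recess. Turns with the wheel.
- jar_a_center (a point): Squat lidded pottery jar, terracotta brown with a wooden lid (fixed on): 58 mm across, 44 mm high with the lid knob, straight-sided from 4 to 28 mm above its foot. This point is on its axis, 22 mm above its foot. Loose; may be absent.
- jar_b_center (a point): Squat lidded pottery jar, blue with a wooden lid (fixed on): 58 mm across, 44 mm high with the lid knob, straight-sided from 4 to 28 mm above its foot. This point is on its axis, 22 mm above its foot. Loose; may be absent.
- jar_c_center (a point): Squat lidded pottery jar, white with a wooden lid (fixed on): 58 mm across, 44 mm high with the lid knob, straight-sided from 4 to 28 mm above its foot. This point is on its axis, 22 mm above its foot. Loose; may be absent.
- jar_d_center (a point): Squat lidded pottery jar, yellow with a wooden lid (fixed on): 58 mm across, 44 mm high with the lid knob, straight-sided from 4 to 28 mm above its foot. This point is on its axis, 22 mm above its foot. Loose; may be absent.
- cup: Bystander: stained cup with a brush in it, 77 mm across, origin under its centre. Leave alone.
- spray: Bystander: small spray bottle, 158 mm high, origin under its centre. Leave alone.
Mind the look-alikes: they are no part of the job. Leave any green or turquoise look-alike of the part that bears jar_a_center alone.

How it is judged:
On the way, in this order (a step that is already met when the one before it is completed fails the run):
1. the wire stand is folded fully out (value of joint stand above 0.6 rad), for 0.2 s.
2. the mirror stands on its stand on the mat, lower edge along the line, face to the wheel (value of joint stand above 0.6 rad and angle between mirror's own x axis and vertical below 0.6 rad and height (world z) of mirror_handle above 0.13 m and height (world z) of stand_foot below 0.014 m and height (world z) of mirror_lower_edge below 0.012 m and horizontal distance between mirror_lower_edge and mat_line below 0.03 m and x of stand_foot in the frame of mat_line above 0.04 m and angle between the y axis of mirror and the y axis of mat_line, either way round below 0.3 rad), for 0.3 s.
3. every jar stands in the middle of a circle of the wheel ((horizontal distance between jar_a_center and circle0 below 0.018 m or horizontal distance between jar_a_center and circle1 below 0.018 m or horizontal distance between jar_a_center and circle2 below 0.018 m or horizontal distance between jar_a_center and circle3 below 0.018 m) and height (world z) of jar_a_center between 0.056 and 0.072 m and angle between each of jar_a_center, jar_b_center, jar_c_center, jar_d_center's own z axis and vertical below 0.15 rad and (horizontal distance between jar_b_center and circle0 below 0.018 m or horizontal distance between jar_b_center and circle1 below 0.018 m or horizontal distance between jar_b_center and circle2 below 0.018 m or horizontal distance between jar_b_center and circle3 below 0.018 m) and height (world z) of jar_b_center between 0.056 and 0.072 m and (horizontal distance between jar_c_center and circle0 below 0.018 m or horizontal distance between jar_c_center and circle1 below 0.018 m or horizontal distance between jar_c_center and circle2 below 0.018 m or horizontal distance between jar_c_center and circle3 below 0.018 m) and height (world z) of jar_c_center between 0.056 and 0.072 m and (horizontal distance between jar_d_center and circle0 below 0.018 m or horizontal distance between jar_d_center and circle1 below 0.018 m or horizontal distance between jar_d_center and circle2 below 0.018 m or horizontal distance between jar_d_center and circle3 below 0.018 m) and height (world z) of jar_d_center between 0.056 and 0.072 m), for 0.2 s.
4. the wheel is turned to the red dot (value of joint wheel between 1.471 and 1.671 rad), for 0.3 s.
At the end, for the whole second after the job is handed in: Mirror leans on its open stand (>0.6 rad), lower edge within 30 mm of the white line's middle and 0.3 rad of its direction, face to the wheel; each jar present upright (0.15 rad) within 18 mm of a circle's middle; wheel within 0.1 rad of 1.571; all released and at rest (all of step 2 and all of step 3 and all of step 4 and linear speed of each of jar_a, jar_b, jar_c, jar_d, mirror below 0.02 m/s and velocity of joint wheel between -0.05 and 0.05 rad/s); the robot touches nothing.
It fails at once if a bystander is moved more than 40 mm (distance of any of cup, spray from where it was at the start of the episode above 0.04 m).
Of jar_a, jar_b, jar_c, jar_d only 3 to 4 are there at a start; the rules pass over those that are not, and their reading is None.
At some moment in a run one of jar_a, jar_b, jar_c, jar_d may be knocked a few centimetres aside while the robot is not near it.
It also fails if it takes over 210 s, if anything falls off the work surface, if the arm or the gripper's body presses on something with over 40 N, if the wrist force passes 120 N, or if a joint passes its speed limit or range.

## Working session

There is one attempt and no reset: what is moved stays moved. The work goes in short steps, each a Python script; the robot and the scene stay as the last script left them, time stands still between calls to the robot, and variables do not carry over. Pictures are saved under pics/ and viewed, about 12 in all and at most 16, crops included, and the job is handed in when it is done.

```bash
mkdir -p pics && cat > h.py <<'E'
import numpy as np, cv2
from scipy.spatial.transform import Rotation as R
from plant import env, readout, vision, hand_in
def save(p,name,crop=None,k=1):
    im=cv2.cvtColor(p["pixels"],cv2.COLOR_RGB2BGR)
    if crop: l,t,r,b=crop; im=im[t:b,l:r]
    if k!=1: im=cv2.resize(im,None,fx=k,fy=k,interpolation=cv2.INTER_CUBIC)
    cv2.imwrite("pics/"+name,im)
def ray(p,uv):
    d=np.array([(uv[0]-p["cx"])/p["fx"],-(uv[1]-p["cy"])/p["fy"],-1.])
    return np.array(p["origin"]),np.array(p["rotation"]).reshape(3,3)@d
def atz(p,uv,z):
    o,d=ray(p,uv); return o+d*(z-o[2])/d[2]
def proj(p,X):
    c=np.array(p["rotation"]).reshape(3,3).T@(np.array(X)-p["origin"])
    return [p["cx"]+p["fx"]*c[0]/-c[2], p["cy"]-p["fy"]*c[1]/-c[2]]
def down(yaw): # tool z down, tool y at angle yaw (world) 
    y=np.array([np.cos(yaw),np.sin(yaw),0]);z=np.array([0,0,-1.]);x=np.cross(y,z)
    return R.from_matrix(np.c_[x,y,z]).as_quat()
E
python3 - <<'E'
from h import *
t=vision.capture("top"); s=vision.capture("side")
save(t,"top0.png");save(s,"side0.png")
print({k:v for k,v in t.items() if k!="pixels"}); print({k:v for k,v in s.items() if k!="pixels"})
Z=dict(mirror=0,mirror_handle=.016,mirror_lower_edge=.012,mirror_hinge=.028,stand_foot=.028,mat_line=.002,t_handle=.099,circle0=.042,jar_a_center=.022,cup=0,spray=0)
for n,z in Z.items():
    for p,nm in((t,"top"),(s,"side")):
        for d in vision.place_of(p,n)[:7]:
            print(nm,n,round(d["p"],2),np.round(d["position"]),np.round(atz(p,d["position"],z)[:2],3))
print(readout.state())
E
```

```text
{'fx': 487.6682867332429, 'fy': 487.6682867332429, 'cx': 314.8720077592094, 'cy': 244.66149007510575, 'origin': array([0.220042  , 0.33067567, 1.2691341 ]), 'rotation': array([ 0.08146689, -0.07351039, -0.68439411,  0.72080793]), 'shot': 1}
{'fx': 462.50622536990363, 'fy': 462.50622536990363, 'cx': 326.2329154096386, 'cy': 235.6173963219909, 'origin': array([0.05254452, 1.2829348 , 0.8961289 ]), 'rotation': array([-0.08716702,  0.43126289,  0.8765712 , -0.19503119]), 'shot': 2}Traceback (most recent call last):
  File "<stdin>", line 9, in <module>
  File "h.py", line 13, in atz
    o,d=ray(p,uv); return o+d*(z-o[2])/d[2]
        ~~~^^^^^^
  File "h.py", line 11, in ray
    return np.array(p["origin"]),np.array(p["rotation"]).reshape(3,3)@d
                                 ~~~~~~~~~~~~~~~~~~~~~~~~~~~~~~~^^^^^
ValueError: cannot reshape array of size 4 into shape (3,3)
```

```bash
sed -i 's/np.array(p\["rotation"\]).reshape(3,3)/R.from_quat(p["rotation"]).as_matrix()/' h.py
python3 - <<'E'
from h import *
t=vision.capture("top"); s=vision.capture("side")
Z=dict(mirror=0,mirror_handle=.016,mirror_lower_edge=.012,mirror_hinge=.028,stand_foot=.028,mat_line=.002,t_handle=.099,circle0=.042,jar_a_center=.022,cup=0,spray=0)
for n,z in Z.items():
    for p,nm in((t,"top"),(s,"side")):
        for d in vision.place_of(p,n)[:7]:
            print(nm,n,round(d["p"],2),np.round(d["position"]),np.round(atz(p,d["position"],z)[:2],3))
print(readout.state())
E
```

```text
top mirror 0.72 [430. 155.] [0.773 0.046]
top mirror 0.66 [317. 266.] [0.445 0.344]
side mirror 0.84 [335. 266.] [0.438 0.346]
side mirror 0.61 [369. 248.] [0.378 0.226]
top mirror_handle 0.94 [357. 263.] [0.456 0.239]
side mirror_handle 0.73 [347. 238.] [0.451 0.23 ]
top mirror_lower_edge 0.9 [295. 263.] [0.448 0.402]
top mirror_lower_edge 0.32 [446. 211.] [0.61  0.005]
side mirror_lower_edge 0.77 [324. 273.] [0.451 0.401]
top mirror_hinge 0.93 [330. 261.] [0.456 0.31 ]
side mirror_hinge 0.96 [338. 249.] [0.449 0.304]
top stand_foot 0.72 [301. 262.] [0.448 0.386]
side stand_foot 0.62 [330. 266.] [0.441 0.381]
side stand_foot 0.37 [274. 204.] [0.734 0.181]
top mat_line 0.78 [363. 206.] [0.618 0.229]
side mat_line 0.92 [299. 230.] [0.614 0.239]
side mat_line 0.28 [315. 187.] [ 0.678 -0.015]
top t_handle 0.9 [447. 211.] [0.583 0.027]
top t_handle 0.5 [353. 297.] [0.358 0.252]
side t_handle 0.82 [333. 172.] [0.597 0.01 ]
top circle0 0.92 [417. 218.] [0.579 0.089]
top circle0 0.85 [466. 214.] [ 0.596 -0.037]
top circle0 0.77 [437. 197.] [0.638 0.037]
top circle0 0.62 [446. 242.] [0.518 0
[... 650 characters left out ...]
5, 'joint_positions': array([ 1.22130891e+00,  9.10662970e-02,  1.23070797e+00, -1.87068198e-06,
        1.81982190e+00, -5.66891023e-02]), 'joint_velocities': array([ 1.62044942e-03,  5.54926802e-05, -6.60408219e-04, -5.07259837e-04,
        3.10458767e-04,  6.52328899e-04]), 'joint_efforts': array([-8.02392333e-04, -4.46199274e+01, -4.06496322e+01,  6.96278969e-02,
        1.98725652e-02,  3.39051390e-06]), 'tcp_pos': array([0.17317605, 0.57446641, 0.2226469 ]), 'eef_rot': array([ 1.45876989e-01,  9.89302736e-01, -1.90636747e-06,  5.32936757e-07]), 'force': array([0.12634832, 0.22505869, 0.19792087]), 'moment': array([ 0.02766725,  0.01283084, -0.0349604 ]), 'opening': 0.08789468219001458}
```

View pics/top0.png

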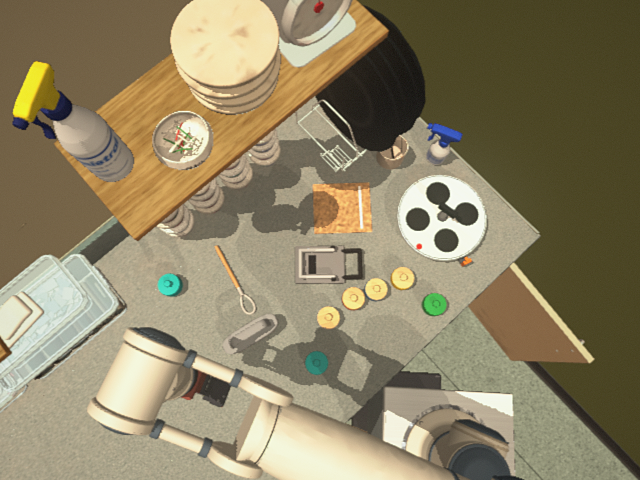

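View pics/side0.png

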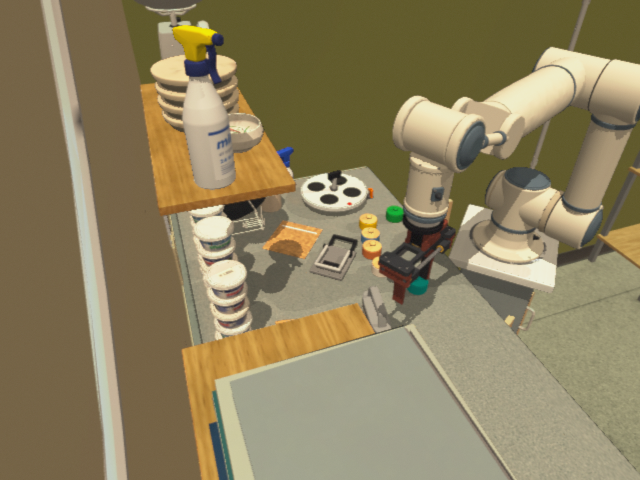

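The top view shows the mirror at (317,266), mat line at (363,206), wheel at (443,217), and four wooden-lidded jars at (402,278), (376,289), (353,298) and (328,318). The green or turquoise look-alikes are at (435,304), (317,362) and (169,285). I'll rectify the view to millimetres for yaw angles and colours.

```bash
cat >> h.py <<'E'
def ortho(p,x0,x1,y0,y1,k,z=0):
    # image: up=+x, left=+y ; k px per m
    W,H=int((y1-y0)*k),int((x1-x0)*k)
    w=[(x1,y1),(x1,y0),(x0,y0),(x0,y1)]
    src=np.float32([proj(p,(a,b,z)) for a,b in w]); dst=np.float32([(0,0),(W,0),(W,H),(0,H)])
    return cv2.warpPerspective(cv2.cvtColor(p["pixels"],cv2.COLOR_RGB2BGR),cv2.getPerspectiveTransform(src,dst),(W,H),flags=cv2.INTER_CUBIC)
E
python3 - <<'E'
from h import *
t=vision.capture("top"); s=vision.capture("side")
cv2.imwrite("pics/o1.png",ortho(t,.28,.74,-.12,.48,1300))
save(s,"s1.png",(240,150,440,300),4)
for n in ("jar_a_center","t_handle","mirror_handle","mirror","cup"):
    for p,nm in((t,"top"),(s,"side")):
        for d in vision.spot_in(p,n)[:8]: print(nm,n,round(d["p"],2),np.round(d["rect"]))
for uv in((385,30),(135,240),(300,100)): print([np.round(atz(t,uv,z)[:2],2) for z in (.3,.45)])
E
```

```text
top jar_a_center 0.89 [341. 290. 367. 312.]
top jar_a_center 0.79 [304. 351. 330. 374.]
top jar_a_center 0.69 [316. 309. 339. 329.]
top jar_a_center 0.62 [421. 294. 445. 318.]
top jar_a_center 0.61 [158. 277. 184. 299.]
top jar_a_center 0.57 [301. 245. 332. 284.]
side jar_a_center 0.83 [387. 206. 402. 220.]
side jar_a_center 0.64 [405. 278. 428. 294.]
side jar_a_center 0.63 [360. 238. 382. 262.]
top t_handle 0.91 [402. 176. 485. 260.]
top t_handle 0.4 [363. 277. 387. 303.]
side t_handle 0.91 [301. 167. 366. 211.]
top mirror_handle 0.9 [294. 246. 363. 283.]
top mirror_handle 0.24 [396. 176. 488. 263.]
side mirror_handle 0.84 [310. 233. 357. 280.]
top mirror 0.67 [293. 248. 362. 282.]
top mirror 0.52 [395. 178. 490. 260.]
side mirror 0.34 [302. 170. 367. 211.]
top cup 0.97 [379. 139. 409. 170.]
top cup 0.38 [427. 123. 461. 166.]
side cup 0.86 [262. 192. 281. 212.]
[array([0.94, 0.22]), array([0.83, 0.23])]
[array([0.43, 0.72]), array([0.39, 0.66])]
[array([0.76, 0.4 ]), array([0.67, 0.39])]
```

View pics/o1.png

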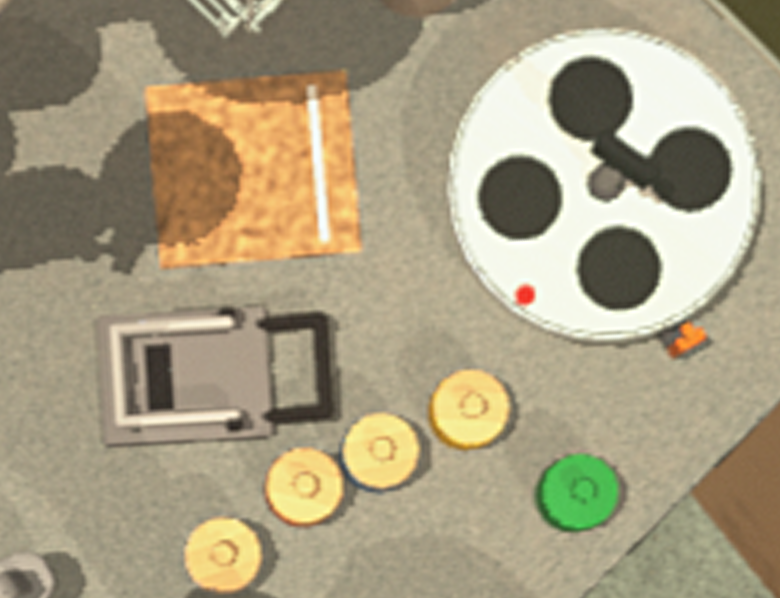

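View pics/s1.png

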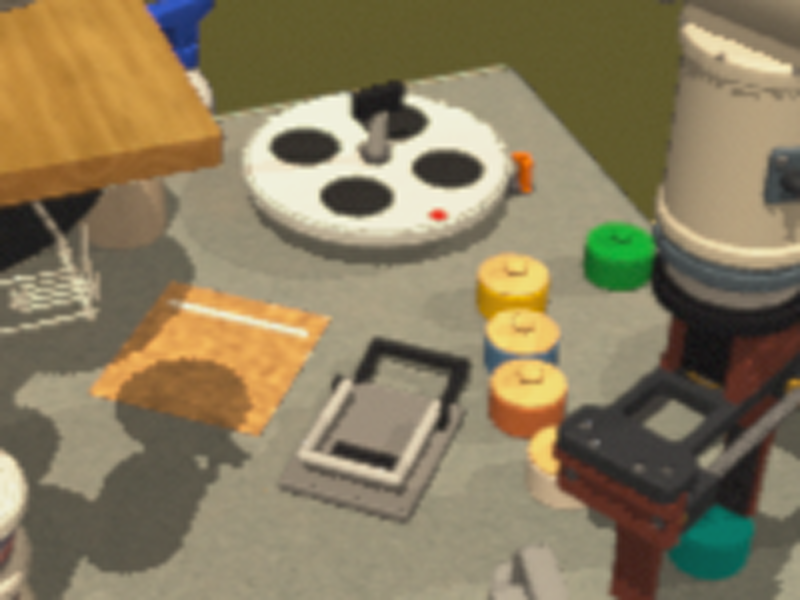

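The crop confirms four wooden-lidded jars: yellow, blue, terracotta and white, running from the wheel outward. The plain green and teal ones are look-alikes. The mirror measures out consistently: lower edge (.445,.401), handle (.456,.231), foot (.448,.387), with a yaw of about 3.4° against 4.8° for the line. First I'll open the stand.

```bash
python3 - <<'E'
from h import *
xm=np.array([.06,-.998,0]);xm/=np.linalg.norm(xm)
foot=np.array([.448,.3865,.028]); hinge=foot+.085*xm
q=max([down(np.arctan2(xm[1],xm[0])+k*np.pi) for k in(0,1)],key=lambda q:-abs(env.ik(foot+[0,0,.1],q)[5]))
print(env.ik(foot+[0,0,.1],q))
d=np.array([0,0,-.013])
env.goto(foot+[0,0,.10],q)
print(env.movel(foot+d,v=.08,max_force=8), readout.state()["tcp_pos"])
env.clamp(6); print(readout.state()["opening"],readout.state()["force"])
for a in np.arange(.1,.78,.11):
    env.movel(hinge-.085*np.cos(a)*xm+[0,0,.085*np.sin(a)]+d,v=.05)
    print(round(a,2),np.round(readout.state()["force"],2))
env.dwell(.3)
s=vision.capture("side"); save(s,"s2.png",(260,180,420,300),4)
print(readout.state()["opening"])
env.let_go(); print(readout.state()["t"])
E
```

```text
[ 6.54339246e-01  7.03930167e-02  1.41965129e+00 -4.44089210e-16
  1.65154835e+00 -9.76505044e-01]
False [0.44833039 0.38676379 0.01572152]
0.00945601427936951 [ 0.32962464  1.10196619 -0.01630227]
0.1 [0.34 0.17 0.43]
0.21 [ 0.09 -0.16  0.86]
0.32 [ 0.38 -0.32 -0.56]
0.43 [0.65 0.06 1.01]
0.54 [-0.33  0.09  0.13]
0.65 [-0.17  0.87  0.38]
0.76 [-1.25  0.73  1.01]
0.009800729013613734
9.9167
```

View pics/s2.png

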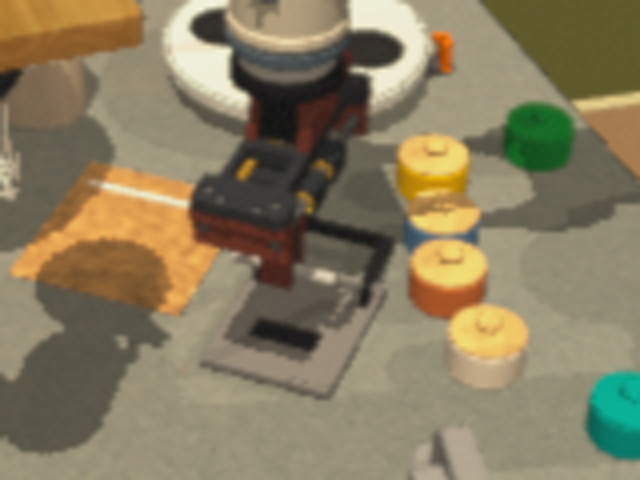

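The crossbar is held up in the fingers and the stand is raised off the panel. I'll retreat and re-measure the handle and the stand.

```bash
python3 - <<'E'
from h import *
p=readout.state()["tcp_pos"]; env.movel(p+[0,0,.09],v=.15)
env.goto([.36,.45,.28],readout.state()["eef_rot"])
t=vision.capture("top"); s=vision.capture("side")
cv2.imwrite("pics/o2.png",ortho(t,.36,.54,.16,.46,2200)); 
for n,z in dict(mirror_handle=.016,mirror_lower_edge=.012,mirror_hinge=.028,stand_foot=.086).items():
    for p,nm in((t,"top"),(s,"side")):
        for d in vision.place_of(p,n)[:1]:
            print(nm,n,round(d["p"],2),np.round(d["position"]),np.round(atz(p,d["position"],z)[:2],3))
E
```

```text
top mirror_handle 0.9 [361. 263.] [0.458 0.229]
side mirror_handle 0.58 [347. 238.] [0.451 0.229]
top mirror_lower_edge 0.8 [298. 265.] [0.444 0.394]
side mirror_lower_edge 0.84 [326. 274.] [0.444 0.4  ]
top mirror_hinge 0.64 [331. 263.] [0.45  0.309]
side mirror_hinge 0.81 [340. 247.] [0.447 0.294]
top stand_foot 0.58 [311. 259.] [0.447 0.358]
side stand_foot 0.67 [332. 248.] [0.44  0.372]
```

View pics/o2.png

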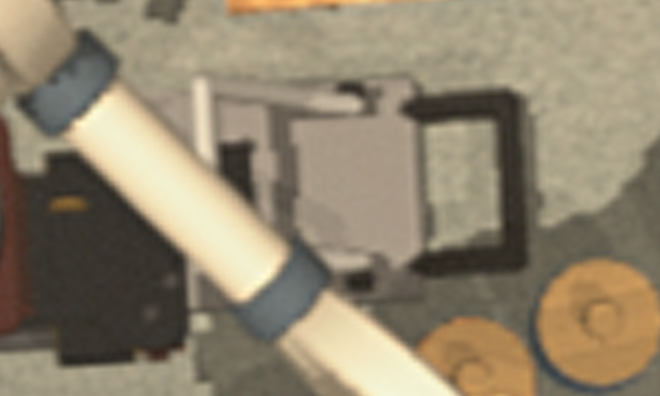

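The panel's top edge leaves a 34 mm gap, so the open jaws can't centre on the bar and one finger has to go in the gap. Closing would then drag the mirror about 24 mm toward the blue jar. So I'll first push the mirror 30 mm the other way with that finger, then clamp.

```bash
cat >> h.py <<'E'
def qyaw(pos,yaw):
    return min([down(yaw+k*np.pi) for k in(0,1)],key=lambda q:9 if env.ik(pos,q) is None else abs(env.ik(pos,q)[5]))
E
python3 - <<'E'
from h import *
st=lambda:(np.round(readout.state()["tcp_pos"],4),np.round(readout.state()["force"],1),round(readout.state()["opening"],4))
a=np.radians(-87); xm=np.array([np.cos(a),np.sin(a),0]); ym=np.array([-xm[1],xm[0],0])
bar=np.array([.4555,.2287,.016])
p=bar+.024*xm+.008*ym; p[2]=.003
q=qyaw(p+[0,0,.1],a)
env.goto(p+[0,0,.12],q)
print(env.movel(p,v=.08,max_force=6),st())
print(env.movel(p-.037*xm,v=.05,max_force=15),st())
env.movel(p-.028*xm,v=.05)
env.clamp(15); print(st()); env.dwell(.2); print(st())
t=vision.capture("top"); cv2.imwrite("pics/o3.png",ortho(t,.36,.54,.10,.50,1900))
E
```

```text
False (array([0.4651, 0.2053, 0.0036]), array([-0.2,  0.2, -0.2]), 0.0876)
False (array([0.4625, 0.2425, 0.0027]), array([-0.6, -0.1,  0.6]), 0.088)
(array([0.4633, 0.2331, 0.003 ]), array([-0.4,  1.2, -0.8]), 0.0115)
(array([0.4633, 0.2331, 0.003 ]), array([0.4, 2.6, 0.4]), 0.0113)
```

View pics/o3.png

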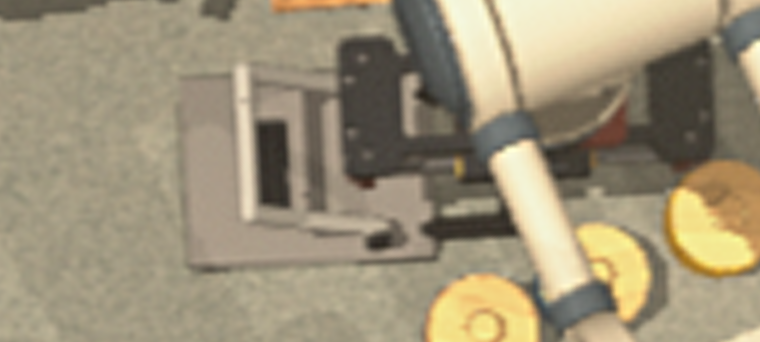

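The bar is gripped (opening 11 mm) and the stand is still open. Next I'll arc the mirror upright about its lower edge, lift it, and look.

```bash
python3 - <<'E'
from h import *
st=lambda:(np.round(readout.state()["tcp_pos"],4),np.round(readout.state()["force"],1),round(readout.state()["opening"],4))
a=np.radians(-87); xm=np.array([np.cos(a),np.sin(a),0]); U=np.array([0,0,1.])
p0=readout.state()["tcp_pos"]; off=p0-[0,0,.016]; off=np.array([0,0,p0[2]-.016])
piv=p0*[1,1,0]-.170*xm
for th in np.radians([6,12,20,30,40,50,60,70,80,88]):
    env.movel(piv+xm*(.170*np.cos(th)-.016*np.sin(th))+U*(.170*np.sin(th)+.016*np.cos(th))+off,v=.08)
    print(int(np.degrees(th)),np.round(readout.state()["force"],1))
p=readout.state()["tcp_pos"]; env.movel(p+[0,0,.05],v=.08); env.dwell(.4); print(st())
s=vision.capture("side"); save(s,"s3.png",(240,150,440,300),4)
E
```

```text
6 [-0.1 -0.5 -1. ]
12 [ 0.1 -0.5 -2.2]
20 [-0.1 -1.2 -1.5]
29 [ 0.3 -1.3 -1.9]
40 [-0.6 -1.  -0.2]
50 [ 0.2 -2.4  0.6]
59 [-0.7 -4.3  6.5]
70 [-0.5 -4.   8.1]
80 [ 0.  -0.9  9.1]
88 [-1.5  0.3  8.3]
(array([0.4539, 0.4144, 0.2095]), array([-0.4, -0.5, -4.2]), 0.0116)
```

View pics/s3.png

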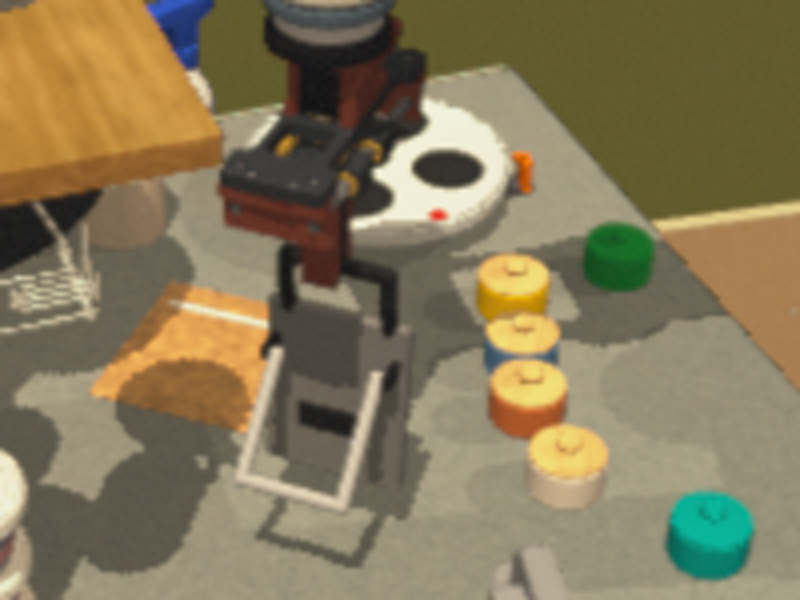

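The mirror hangs upright with the stand open toward +y. Now I'll carry it over the white line and measure the lower edge before lowering.

```bash
cat >> h.py <<'E'
st=lambda:(np.round(readout.state()["tcp_pos"],4),np.round(readout.state()["force"],1),round(readout.state()["opening"],4))
ang=np.radians(4.8); M=np.array([.6138,.2358,0]); l=np.array([np.cos(ang),np.sin(ang),0]); b=np.array([-l[1],l[0],0])
def tri(p1,u1,p2,u2):
    o1,d1=ray(p1,u1);o2,d2=ray(p2,u2)
    k=np.linalg.lstsq(np.c_[d1,-d2],o2-o1,rcond=None)[0]
    return (o1+k[0]*d1+o2+k[1]*d2)/2, np.linalg.norm(o1+k[0]*d1-o2-k[1]*d2)
E
python3 - <<'E'
from h import *
x=M+.008*l+.004*b
q=qyaw(x+[0,0,.2],ang-np.pi/2)
p=readout.state()["tcp_pos"]
print(R.from_quat(q).inv()*R.from_quat(readout.state()["eef_rot"]))
z=.002+.170-.013+.020
env.movel([x[0],x[1],p[2]],q,v=.12)
env.movel([x[0],x[1],z],v=.08); env.dwell(.5); print(st())
t=vision.capture("top"); s=vision.capture("side")
save(s,"s4.png",(220,140,400,275),4); cv2.imwrite("pics/o4.png",ortho(t,.5,.72,.13,.4,2400))
for n in("mirror_lower_edge","mirror_handle","stand_foot"):
    A=vision.place_of(t,n)[:1];B=vision.place_of(s,n)[:1]
    print(n,[(round(d["p"],2),np.round(d["position"])) for d in A+B], tri(t,A[0]["position"],s,B[0]["position"]) if A and B else 0)
    if B: print(atz(s,B[0]["position"],.02))
E
```

```text
Rotation.from_matrix(array([[ 9.99506423e-01, -3.14147363e-02,  1.60270355e-04],
                            [ 3.14147532e-02,  9.99506429e-01, -1.04371447e-04],
                            [-1.56912449e-04,  1.09354785e-04,  9.99999982e-01]]))
(array([0.6215, 0.2405, 0.1792]), array([ 0.2, -0.3, -3.3]), 0.0119)
mirror_lower_edge [(0.89, array([356., 204.])), (0.75, array([297., 228.]))] (array([0.61711111, 0.24579416, 0.01047987]), np.float64(0.004101721606476017))
[0.6088136  0.25705674 0.02      ]
mirror_handle [(0.95, array([363., 181.])), (0.85, array([296., 177.]))] (array([0.61431725, 0.24480164, 0.19978497]), np.float64(0.0008802844268231177))
[ 0.75871611 -0.02312563  0.02      ]
stand_foot [(0.75, array([364., 182.])), (0.78, array([288., 233.]))] (array([ 0.6828894 ,  0.22133891, -0.0387443 ]), np.float64(0.03405912348902357))
[0.62537201 0.28979027 0.02      ]
```

View pics/s4.png

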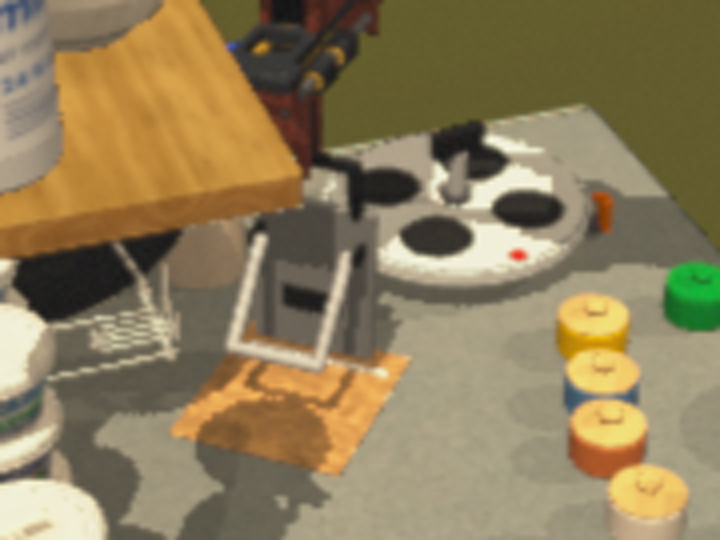

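The mirror hangs over the line with the stand behind it. The lower edge reads about (.617,.246), 5–10 mm behind the line, so I'll shift by 5 mm, lower to contact, and lean it back along the arc.

```bash
python3 - <<'E'
from h import *
p=readout.state()["tcp_pos"]; p=p-.005*b
env.movel(p,v=.05)
print(env.movel(p-[0,0,.035],v=.03,max_force=2.0),st())
z0=readout.state()["tcp_pos"][2]; print("offset",z0-.172)
dz=z0-.172
dz=min(max(dz,-.018),-.008)
U=np.array([0,0,1.]); base=p*[1,1,0]-.004*b
for L in np.arange(.05,.42,.06):
    env.movel(base+b*(.170*np.sin(L)+.004*np.cos(L))+U*(.002+.170*np.cos(L)-.004*np.sin(L)+dz-.0005),v=.05)
    print(round(L,2),st()[1])
env.dwell(.3)
t=vision.capture("top"); s=vision.capture("side")
save(s,"s5.png",(220,140,400,275),4)
for n,z in dict(mirror_lower_edge=.002,stand_foot=.007,mirror_handle=.156).items():
    for p,nm in((t,"top"),(s,"side")):
        for d in vision.place_of(p,n)[:1]: print(nm,n,round(d["p"],2),np.round(atz(p,d["position"],z)[:2],3))
E
```

```text
True (array([0.6218, 0.2356, 0.1613]), array([-0.1,  1.2,  4.1]), 0.0113)
offset -0.01066882748625464
0.05 [-0.3  1.   4.2]
0.11 [-0.1  0.   4.8]
0.17 [-0.1  0.6  5.4]
0.23 [-0.5  0.4  5.7]
0.29 [0.  2.3 7.2]
0.35 [-0.2  2.6  6.5]
0.41 [-0.5  3.8  7.6]
top mirror_lower_edge 0.73 [0.611 0.246]
side mirror_lower_edge 0.97 [0.615 0.244]
top stand_foot 0.62 [0.602 0.314]
side stand_foot 0.74 [0.603 0.318]
top mirror_handle 0.88 [0.61  0.305]
side mirror_handle 0.95 [0.609 0.29 ]
```

View pics/s5.png

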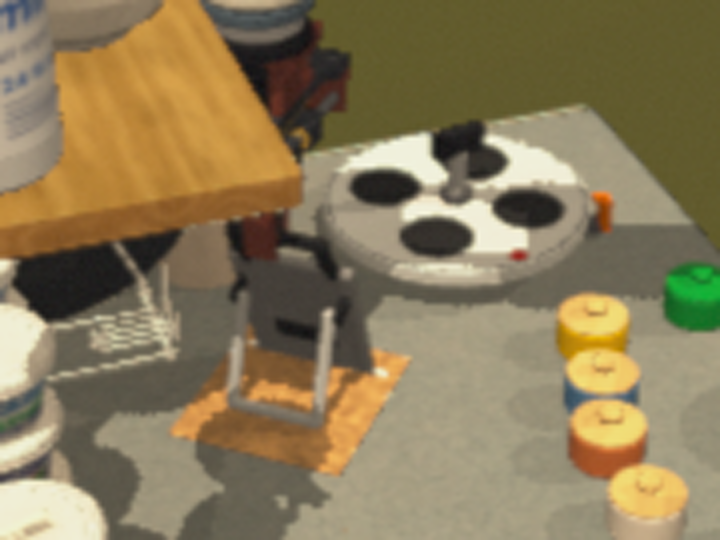

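It is leaning with the crossbar on the mat; the lower edge is about 9 mm from the line (tolerance 30). I'll release, retreat, and check.

```bash
python3 - <<'E'
from h import *
env.let_go(); env.dwell(.2); print(st())
p=readout.state()["tcp_pos"]; env.movel(p+[0,0,.10],v=.1)
env.goto([.42,.35,.25],readout.state()["eef_rot"]); print(readout.state()["joint_positions"])
t=vision.capture("top"); s=vision.capture("side")
for n,z in dict(mirror_lower_edge=.002,stand_foot=.007,mirror_handle=.156,jar_a_center=.022,circle0=.042,t_handle=.099).items():
    for p,nm in((t,"top"),(s,"side")):
        for d in vision.place_of(p,n)[:7]: print(nm,n,round(d["p"],2),np.round(atz(p,d["position"],z)[:2],3))
im=np.hstack([ortho(t,.34,.72,-.1,.36,1100)]); cv2.imwrite("pics/o6.png",im)
save(s,"s6.png",(220,140,400,275),4); print(readout.state()["t"])
E
```

```text
(array([0.6162, 0.3027, 0.1452]), array([0.4, 0. , 0.5]), 0.0882)
[ 6.30959285e-01 -3.98157340e-02  1.31568541e+00  1.06960022e-03
  1.87067157e+00 -1.02312602e+00]
top mirror_lower_edge 0.34 [0.303 0.311]
side mirror_lower_edge 0.73 [0.618 0.246]
side stand_foot 0.71 [0.603 0.308]
side mirror_handle 0.68 [0.606 0.312]
top jar_a_center 0.81 [0.361 0.041]
top jar_a_center 0.73 [0.367 0.249]
top jar_a_center 0.73 [0.373 0.726]
top jar_a_center 0.6 [0.199 0.334]
side jar_a_center 0.89 [0.373 0.242]
side jar_a_center 0.84 [0.36  0.031]
side jar_a_center 0.83 [0.187 0.329]
top circle0 0.88 [0.641 0.037]
top circle0 0.77 [0.573 0.098]
top circle0 0.59 [0.524 0.015]
top circle0 0.59 [ 0.604 -0.031]
side circle0 0.97 [ 0.598 -0.042]
side circle0 0.91 [0.661 0.032]
side circle0 0.87 [0.578 0.076]
side circle0 0.56 [0.538 0.025]
top t_handle 0.68 [0.582 0.024]
side t_handle 0.91 [0.591 0.012]
35.15
```

View pics/o6.png

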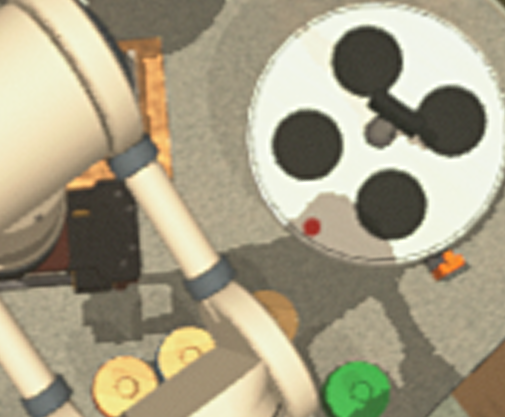

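View pics/s6.png

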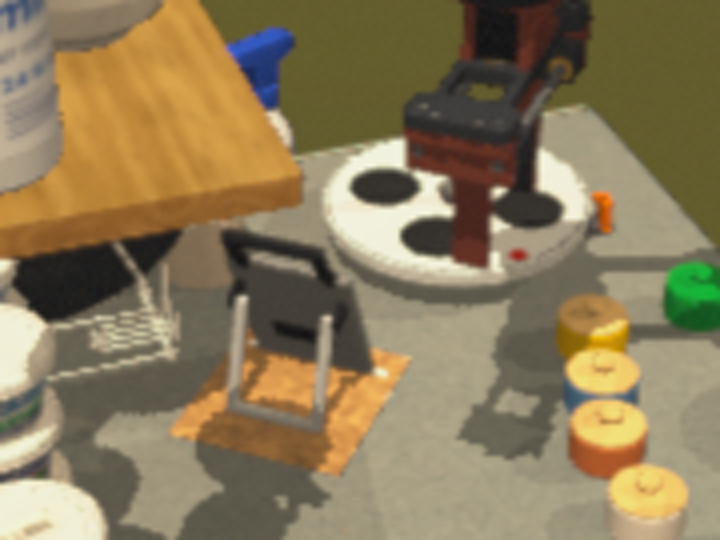

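The mirror stands leaning on its open stand, with the line's end visible in line with the lower edge. Next are the jars: I'll detect the lids by colour in the rectified image and look again before each grasp. Wheel centre is (.587,.025), and the circles are at 9.5° + k·90° (r 64 checks).

```bash
cat >> h.py <<'E'
WC=np.array([.587,.0248,0]); 
def circ(deg): a=np.radians(deg); return WC+.064*np.array([np.cos(a),np.sin(a),0])
def lids(p,x0=.24,x1=.50,y0=.02,y1=.40,k=1500):
    im=ortho(p,x0,x1,y0,y1,k,.034); hsv=cv2.cvtColor(im,cv2.COLOR_BGR2HSV)
    m=cv2.inRange(hsv,(11,95,90),(30,255,255)); m=cv2.morphologyEx(m,cv2.MORPH_OPEN,np.ones((9,9)))
    out=[]
    for c in cv2.findContours(m,cv2.RETR_EXTERNAL,cv2.CHAIN_APPROX_NONE)[0]:
        (u,v),r=cv2.minEnclosingCircle(c); 
        if cv2.contourArea(c)/k**2>.0009: out.append([x1-v/k,y1-u/k,2*r/k,cv2.contourArea(c)/k**2])
    return np.array(out)
def pick(xy,yaw):
    P=np.array([xy[0],xy[1],.004]); H=np.array([0,0,.161])
    q=qyaw(P+H,yaw); env.goto(P+H,q)
    hit=env.movel(P,v=.15,max_force=8); env.clamp(20); print("pick",hit,st()); env.movel(P+H,v=.15)
def place(deg):
    C=circ(deg); q=qyaw(C+[0,0,.165],np.radians(deg+90))
    try: env.movel(C+[0,0,.165],q,v=.2)
    except env.PlanningError as e: print(e); env.goto(C+[0,0,.165],q)
    env.movel(C+[0,0,.06],v=.15); hit=env.movel(C+[0,0,.0462],v=.03,max_force=6); print("place",deg,hit,st())
    env.let_go(); env.movel(C+[0,0,.18],v=.15)
E
python3 - <<'E'
from h import *
env.goto([.42,.45,.25],qyaw([.42,.45,.25],0)) if False else env.goto([.55,.02,.3],qyaw([.55,.02,.3],0))
t=vision.capture("top"); L=lids(t); print(np.round(L,4))
y=L[np.argmin(np.hypot(L[:,0]-.4227,L[:,1]-.1245))]; print(y)
if np.hypot(y[0]-.4227,y[1]-.1245)<.06:
    pick(y[:2],np.radians(27)); place(9.5)
    t=vision.capture("top"); s=vision.capture("side"); print(np.round(lids(t),4), readout.state()["t"])
    cv2.imwrite("pics/o7.png",ortho(t,.22,.72,-.1,.4,1150)); save(s,"s7.png",(280,140,440,260),4)
E
```

```text
[[0.3106 0.3089 0.0577 0.0025]
 [0.3619 0.2487 0.0606 0.0027]
 [0.3892 0.1903 0.0568 0.0024]
 [0.4191 0.1255 0.0636 0.0029]]
[0.41908418 0.12554364 0.06357011 0.00288222]
pick False (array([0.4194, 0.1257, 0.0043]), array([-0.4, -0.2,  1.1]), 0.0571)
place 9.5 True (array([0.6501, 0.0354, 0.0463]), array([-0.6,  0.2,  4. ]), 0.0575)
[[0.3106 0.3088 0.0578 0.0025]
 [0.3619 0.2487 0.0606 0.0027]
 [0.3893 0.1903 0.0566 0.0024]] 45.6083
```

View pics/o7.png

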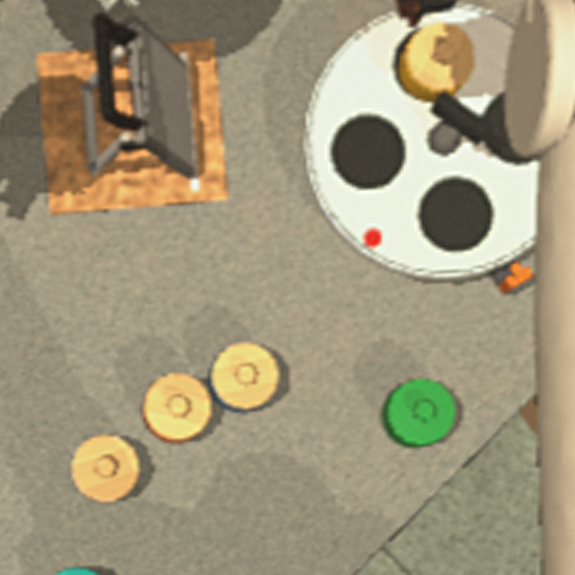

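The yellow jar sits on its circle and the wheel has not moved. I'll do the other three, re-detecting before each grasp.

```bash
python3 - <<'E'
from h import *
for nm,xy,yaw,deg in (("blue",(.389,.190),27,-80.5),("terra",(.362,.2487),32,189.5),("white",(.3106,.3088),40,99.5)):
    t=vision.capture("top"); L=lids(t); print(nm,np.round(L[:,:3],4))
    d=np.hypot(L[:,0]-xy[0],L[:,1]-xy[1]); i=d.argmin()
    if d[i]>.03: print("moved?",d[i]); break
    pick(L[i,:2],np.radians(yaw)); 
    if readout.state()["opening"]<.05: print("missed"); break
    place(deg)
env.goto([.45,.25,.3],qyaw([.45,.25,.3],0))
t=vision.capture("top"); s=vision.capture("side"); print(np.round(lids(t),3),readout.state()["t"])
cv2.imwrite("pics/o8.png",ortho(t,.44,.72,-.12,.36,1500,.042)); save(s,"s8.png",(280,140,440,260),4)
E
```

```text
blue [[0.3106 0.3087 0.0579]
 [0.3619 0.2487 0.0606]
 [0.3894 0.1901 0.0569]]
pick False (array([0.3895, 0.1901, 0.0042]), array([-0.1, -0.1,  1.9]), 0.0575)
place -80.5 True (array([ 0.5975, -0.0383,  0.0462]), array([0.5, 0.4, 4.1]), 0.057)
terra [[0.3106 0.3087 0.058 ]
 [0.3619 0.2487 0.0606]]
pick False (array([0.3621, 0.2489, 0.0043]), array([ 0.8, -0.4,  0.9]), 0.0578)
place 189.5 True (array([0.5238, 0.0142, 0.0462]), array([-0.2,  0. ,  4.4]), 0.0574)
white [[0.3106 0.3089 0.0577]]
pick False (array([0.3107, 0.309 , 0.0043]), array([ 0.3, -0.2,  1.4]), 0.058)
place 99.5 True (array([0.5764, 0.0879, 0.0462]), array([-0.3, -0.2,  4.6]), 0.0575)
[] 74.8
```

View pics/o8.png

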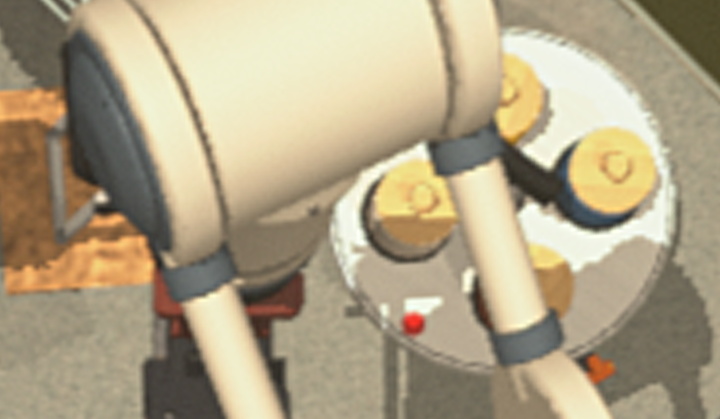

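The jars are on the wheel, but the arm blocks part of the view. I'll park at the start pose and check numerically: lids against circles, the dot and pointer angles, and the mirror.

```bash
cat >> h.py <<'E'
def park(): env.movej([1.221,.091,1.231,0,1.82,-.057])
def blob(p,lo,hi,z,amin,x0=.44,x1=.73,y0=-.13,y1=.18,k=1500):
    im=ortho(p,x0,x1,y0,y1,k,z); m=cv2.inRange(cv2.cvtColor(im,cv2.COLOR_BGR2HSV),lo,hi)
    m=cv2.morphologyEx(m,cv2.MORPH_OPEN,np.ones((3,3))); out=[]
    for c in cv2.findContours(m,cv2.RETR_EXTERNAL,cv2.CHAIN_APPROX_NONE)[0]:
        if cv2.contourArea(c)<amin*k*k: continue
        (u,v),r=cv2.minEnclosingCircle(c); X=np.array([x1-v/k,y1-u/k]); d=X-WC[:2]
        out.append([*X,np.hypot(*d),np.degrees(np.arctan2(d[1],d[0])),2*r/k])
    return np.round(out,3)
def wheelcheck():
    t=vision.capture("top"); s=vision.capture("side")
    print("lids x y r deg dia\n",blob(t,(13,80,80),(30,255,255),.076,.0009))
    print("dot",blob(t,(0,150,80),(5,255,255),.042,.00003)," / ",blob(t,(174,150,80),(180,255,255),.042,.00003))
    for z in (.02,.042): print("pointer",z,blob(t,(6,170,80),(13,255,255),z,.0001))
    for n,z in dict(mirror_lower_edge=.002,stand_foot=.007,mirror_handle=.156).items():
        for p,nm in((t,"top"),(s,"side")):
            for d in vision.place_of(p,n)[:1]: print(nm,n,round(d["p"],2),np.round(atz(p,d["position"],z)[:2],3))
    return t,s
E
python3 - <<'E'
from h import *
park(); t,s=wheelcheck(); print(readout.state()["t"])
cv2.imwrite("pics/o9.png",ortho(t,.44,.72,-.12,.36,1500,.042))
for k in range(2):
  for zz in (.2,): 
    for a in range(0,70,10):
      j=env.ik(WC+[0,0,zz],down(np.radians(54.5+90+a+180*k))); print(k,a,None if j is None else np.round(j[5],2))
E
```

```text
lids x y r deg dia
 [[ 5.20000e-01  1.50000e-02  6.80000e-02 -1.71968e+02  6.00000e-02]
 [ 5.74000e-01  8.90000e-02  6.50000e-02  1.01186e+02  6.00000e-02]
 [ 5.95000e-01 -3.80000e-02  6.30000e-02 -8.29450e+01  5.70000e-02]
 [ 6.39000e-01  3.90000e-02  5.40000e-02  1.57580e+01  6.70000e-02]
 [ 6.80000e-01 -7.90000e-02  1.39000e-01 -4.81410e+01  1.42000e-01]
 [ 7.15000e-01  1.57000e-01  1.84000e-01  4.58500e+01  5.50000e-02]]
dot [[5.04000e-01 8.50000e-02 1.03000e-01 1.44179e+02 1.40000e-02]]  /  []
pointer 0.02 []
pointer 0.042 []
top mirror_lower_edge 0.95 [0.611 0.24 ]
side mirror_lower_edge 0.63 [0.626 0.243]
top stand_foot 0.66 [0.612 0.322]
side stand_foot 0.47 [0.606 0.316]
top mirror_handle 0.85 [0.604 0.309]
side mirror_handle 0.77 [0.608 0.304]
76.7917
0 0 -2.54
0 10 None
0 20 None
0 30 None
0 40 None
0 50 None
0 60 None
1 0 0.6
1 10 0.43
1 20 0.25
1 30 0.08
1 40 -0.09
1 50 -0.27
1 60 -0.44
```

View pics/o9.png

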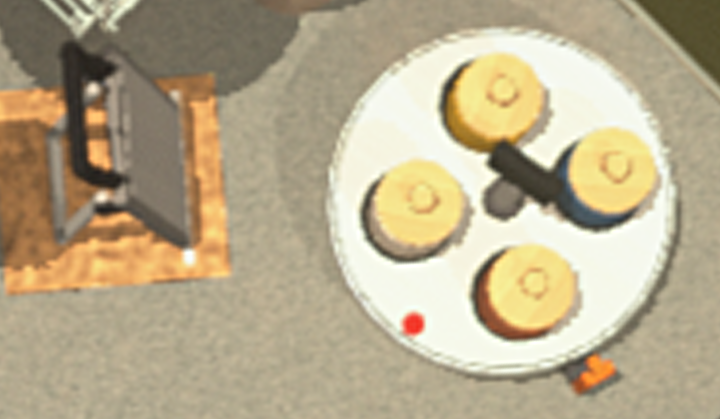

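All four jars sit symmetrically in their circles. The dot is at 144° and the pointer at about 208–212°, so the turn is roughly 65° anticlockwise. I'll grip the T-bar and turn in small steps, logging the moment to feel for the clicks.

```bash
python3 - <<'E'
from h import *
T=np.array([.585,.0256,.092]); y0=54.5+270
env.goto(T+[0,0,.12],down(np.radians(y0)))
print(env.movel(T,v=.06,max_force=5),st())
env.clamp(15); print(st(),np.round(readout.state()["moment"],3))
for a in range(4,65,4):
    q=down(np.radians(y0+a))
    try: env.movel(T,q,v=.05)
    except env.PlanningError as e: print(e); env.goto(T,q)
    r=readout.state(); print(a,np.round(r["moment"],3),np.round(r["force"],1),round(r["t"],2),round(r["opening"],4))
E
```

```text
False (array([0.5852, 0.0256, 0.0924]), array([ 1. , -0.7, -0.5]), 0.0876)
(array([0.5867, 0.0244, 0.092 ]), array([ 7.8, -4. , -4.2]), 0.0138) [-0.568 -1.021  0.013]
4 [-0.548 -1.096  0.012] [ 7.5 -4.6 -4.8] 82.75 0.0138
8 [-0.607 -1.205 -0.012] [ 8.8 -3.1 -3.5] 83.0 0.0137
12 [-0.588 -1.224  0.118] [ 9.4 -3.6 -3.4] 83.25 0.0141
16 [-0.626 -1.312  0.157] [ 9.  -4.2 -3.9] 83.5 0.0141
20 [-0.621 -1.331  0.096] [ 8.6 -4.1 -3.9] 83.75 0.0136
24 [-0.757 -1.305 -0.146] [10.  -4.7 -4.5] 84.0 0.0141
28 [-7.43e-01 -1.38e+00 -1.00e-03] [10.1 -4.7 -4.7] 84.25 0.014
32 [-0.724 -1.446 -0.086] [10.2 -3.6 -4.7] 84.5 0.0138
36 [-0.728 -1.502 -0.131] [10.3 -4.3 -5. ] 84.75 0.0142
40 [-0.632 -1.553 -0.026] [10.3 -3.4 -5.3] 85.0 0.014
44 [-0.6   -1.597 -0.023] [10.7 -4.  -3.7] 85.25 0.0139
48 [-0.505 -1.677  0.011] [12. -4. -5.] 85.5 0.0139
52 [-0.6   -1.754  0.089] [10.5 -3.  -5.3] 85.75 0.014
56 [-0.521 -1.782  0.101] [11.7 -3.2 -5.1] 86.0 0.0138
60 [-0.428 -1.72   0.137] [11.5 -1.8 -4.4] 86.25 0.0145
64 [-0.307 -1.686  0.083] [10.3 -1.3 -5.2] 86.5 0.0139
```

The moment profile shows detents at about 22° and therefore about 67°, which agrees with the pointer. I'll turn to 67°, release, and check.

```bash
python3 - <<'E'
from h import *
T=np.array([.585,.0256,.092]); y0=54.5+270
env.movel(T,down(np.radians(y0+67)),v=.05); env.dwell(.3); print(np.round(readout.state()["moment"],3))
env.let_go(); env.dwell(.3); env.movel(T+[0,0,.12],v=.12); park(); env.dwell(.3)
t,s=wheelcheck(); print(readout.state()["t"])
cv2.imwrite("pics/o10.png",ortho(t,.44,.72,-.12,.36,1500,.042))
E
```

```text
[-0.318 -1.632 -0.075]
lids x y r deg dia
 [[ 5.24000e-01  4.20000e-02  6.50000e-02  1.64555e+02  6.00000e-02]
 [ 5.69000e-01 -3.70000e-02  6.50000e-02 -1.06088e+02  6.00000e-02]
 [ 5.96000e-01  8.70000e-02  6.20000e-02  8.20300e+01  6.80000e-02]
 [ 6.48000e-01  1.00000e-02  6.30000e-02 -1.40490e+01  5.80000e-02]
 [ 6.80000e-01 -7.90000e-02  1.39000e-01 -4.81410e+01  1.42000e-01]
 [ 7.15000e-01  1.57000e-01  1.84000e-01  4.59250e+01  5.50000e-02]]
dot [[ 4.99000e-01 -2.60000e-02  1.02000e-01 -1.49914e+02  1.30000e-02]]  /  []
pointer 0.02 []
pointer 0.042 []
top mirror_lower_edge 0.85 [0.613 0.243]
side mirror_lower_edge 0.57 [0.621 0.246]
top stand_foot 0.48 [0.604 0.317]
side stand_foot 0.81 [0.6   0.332]
top mirror_handle 0.58 [0.609 0.313]
side mirror_handle 0.8 [0.597 0.315]
92.8333
```

View pics/o10.png

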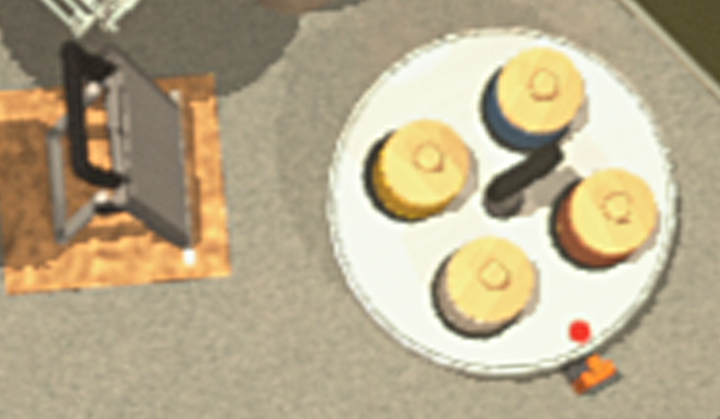

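```bash
python3 -c "
from plant import hand_in; print(hand_in())"
```

```text
the job is handed in; nothing more can be done
None
```

The whole job was carried out and handed in at about 93 s, with no reported verdict. All of the final checks passed.

- **Mirror:** I folded the stand out and stood the mirror on the mat, leaning on its stand with its face to the wheel. The lower edge reads about 7–12 mm from the middle of the line (limit 30 mm). The crossbar is on the mat about 75–85 mm behind it.
- **Jars:** The yellow, blue, terracotta and white jars each stand upright in their own circle. Three read about 2–4 mm off centre. Yellow reads about 7 mm off, but part of that is the detector counting the jar's yellow side as lid (limit 18 mm). No jar appeared to be knocked aside during the run.
- **Wheel:** I turned it 66° anticlockwise, and the red dot rests at 210°, at the orange pointer (208–212°). The start angle, about 0.4 rad, did not match the expected 0 or 0.785. The clicks felt while turning agreed with the picture that this is the 1.571 click.
- **Failed check:** My colour filter for the orange pointer found nothing, so I read the pointer's position from the picture by eye.
- **Bystanders:** I never touched the cup, the spray bottle or the green and turquoise look-alikes. I did not measure their positions again at the end. The arm was parked clear of everything before hand-in.

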